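# Latch a circuit board into the test fixture

## Robot

A 6-joint arm with a two-finger parallel gripper is mounted at the origin on the work surface. World frame = base frame: x ahead of the robot, y to its left, z up, the work surface at z = 0. Lengths are in m, angles in rad, forces in N, time in s.
With the tool pointing down it reaches from about 0.4 to 0.825 m from the base axis. Payload 7 kg.
Tool frame: the origin (TCP) lies between the finger pads; the fingertips stand 17 mm ahead of it and the grasp point (between the pads) lies 2 mm behind it; z points along the fingers, y is the direction in which the jaws open and shut (so a half turn about z gives the same grasp; the last joint's range is limited). The gripper opens to 85 mm and grips with 20 to 120 N. Pads are 22 mm wide; open, the fingers measure 114 mm over their backs; the gripper's body (76 mm by 85 mm) begins 54 mm behind the grasp point. The pads swing forward as they close: fully open they stand 13 mm farther back than shut.
Start: joints at [-0.939, 0.359, 0.012, 0, -1.224, -0.288], TCP at [0.227, -0.635, 0.248] pointing down, gripper open.
Joint ranges: [-3.07, 3.07], [-1.43, 2.12], [-1.02, 1.25], [-3.03, 1.67], [-3.05, -0], [-3.03, 3.03]. Speed limits (rad/s): [2.39, 2.39, 3.01, 3.14, 3.14, 3.14].

## Interface

Orientations are given as [roll, pitch, yaw] about the fixed x, y, z axes, in that order (R = Rz(yaw) Ry(pitch) Rx(roll)).
In Python, from rig import r, get_image, workorder, boxes_of, cut_out, spot_point gives the robot as it stands. The module is installed in compiled form; this text tells all that it offers.
- The arm moves only by the tool send_rows, never from a script. Its argument "motion" is a list of rows, each an object with "delta_pos": the shift along the tool's x, y, z each as a share of 0.4 m, from -1 to 1, a list of three; "angular": the turn, a rotation vector about the tool's x, y, z each as a share of 4 degrees, from -1 to 1, a list of three. In form: [{"delta_pos": [x, y, z], "angular": [ax, ay, az]}, ...]. A call has exactly 8 rows; each row shifts and turns the commanded pose from where the row before left it, along the tool's axes as they then stand; what a row does not reach is not made up. A row lasts 1/12 s, in which the tool goes at most 41.7 mm and 7.16 degrees, less where a joint would pass 70% of its speed; a pose out of reach is approached as far as the arm can. A call with a number of a shift or a turn outside -1 to 1 is refused whole. A call with a gripper value outside its range is refused whole. "gripper" is the opening, from -1 (shut) to 1 (fully open), set as the call begins (left out, the last holds). The fingers move at their own pace and stop on an object; "force" is the grip in N (left out, the last holds). Time passes only in rows, so rows that do not move let the fingers close, or fill a call up. It gives the time, the measured TCP pose, the force and the opening at its end, in the units of the state.
- r.read_state(): the state, without advancing time (a new reading comes with each control period).
- get_image(name): name is "scene" or "top" or "wrist"; returns a dict with "frame" (400x640x3 uint8, blue, green, red), "fx", "fy", "cx", "cy" (pixels), "pose" (4x4, takes a point from camera to world coordinates). Camera axes: x right, y down, z forward; pixel columns grow to the right and rows downward; lengths in m; the calibration is good to about 2 mm. A picture is of the moment at which its call begins. There is no depth.
- workorder.close_job(): hands the job in, once; it reports no verdict.
Trained networks look in the newest picture that a camera, given by its name, has taken for a name from the list of things; names that differ only in an ending like _2 or _b are one class to them, and where a whole thing is asked for, a point or a joint stands for the part that bears it (a point fixed in the world has none). Each returns a list of dicts, best first, with "confidence" (0 to 1); they miss things now and then, are a little off and sometimes report something else, mostly with a low value. They report only what shows in the picture. A call takes as long as a camera call.
- boxes_of(camera, thing): "position" ([column, row] in pixels, amid what is visible of it).
- cut_out(camera, thing): "pixels" (400x640 bool, what is visible of it) and "position" ([column, row] in pixels, amid what is visible of it).
- spot_point(camera, thing): "position" ([column, row] in pixels: a listed point, or the origin of a listed thing).
The state is a dict: "t": time; "joints": joint angles; "dq": joint speeds; "tau": joint torques, N m; "eef_pos": TCP position; "orientation": TCP orientation; "ft_force": force on the tool from outside, world axes, zero at the start; "wrist_torque": the same for the moment, N m; "opening": opening from 0.0 (shut) to 1.0 (fully open).
Only numpy, scipy, OpenCV 4.12 (cv2) and the standard library are available. Lean on these libraries where they do the work, as an engineer would, in place of code of your own. Each camera call takes 0.05 s, during which the arm holds its last target.

## Task

A circuit board lies in the nest of the test fixture: lower the lid gently onto it, then swing the latch handle anticlockwise (seen from above), from pointing out in front to lying along the lid's front edge, until its nose has ridden up over the hump of the strike and dropped into the notch, holding the lid fully down. Feel for the drop and never force the handle against the stop behind the notch (a light hand, under 18 N); let go with the handle resting in the notch, and leave the board in its nest and the other things on the bench where they are.

Things in the scene. Friction and masses are not known exactly. Their poses are not given: they have to be found in the camera images.
- fixture: Test fixture, bolted down: grey box 270 x 190 mm, top (deck) at height 55 mm. Origin on the table; x points from the latch side (front, towards the robot) to the hinge side (back), y left, z up; offsets named below are in this frame. The box spans x -170 to +100 mm, y -95 to +95 mm.
- lid_hinge (a point): Middle of the lid's hinge axis (along the fixture's y), at (70, 0, 90) mm. The lid: aluminium frame 130 x 160 x 12 mm, clear window, four pushers beneath. Closed, its top is at height 97 mm (7 mm above the axis) and its front edge 130 mm in front of the hinge; the solid front rail is 24 mm deep. Pushers touch the board at about 0.035 rad; from there springs under the nest resist.
- lid (a joint): Lid angle in rad: 0 = fully down, grows as it opens up and back (limit 1.35); starts at 0.75 to 1.10. Friction hinge: it stays where left; about 3 N at the front edge moves it, about 10 N on the front rail presses it to 0. Let go, it springs back to about 0.02 to 0.03, near enough for the latch: the strike's ramp then starts below the nose, and the latch presses the lid to 0 as it turns.
- lid_edge (a point): Middle of the lid's front edge on its top face; z = outward normal of that face, -x points out of the edge. Closed it is at (-60, 0, 97) mm. The strike, a bent steel strip, sticks out 52 mm in front of this edge between y -51 and +21 mm, up to 6 mm above the lid's top: from the right a ramp, a hump, a notch and an upright stop.
- latch_post (a point): On the upright axis of the latch post, at (-135, 0, 106) mm; the latch turns and slides up and down on it. The post with spring and nut is 24 mm thick and 149 mm high.
- latch_turn (a joint): Turn of the latch in rad, anticlockwise from above: at 0 (start 0 to 0.25) the handle points to the fixture's -x, at 1.57 to its -y. Lid down, the nose climbs the ramp, tops the hump and drops at once into the notch, whose far wall is the stop. The strike is set sideways in slots, differently each time by up to 14 mm: hump anywhere from 1.1 to 1.7, rest in the notch 1.2 to 1.8; feel for it.
- latch_lift (a joint): Height of the latch above its lowest place in m: a spring presses it down with about 9 N; it rises on the ramp to 0.006 to 0.008 on the hump and drops to about 0.002 in the notch (0 when off the strike). Resting on the ramp it slides back down.
- handle_grip (a point): Grip of the handle: smooth steel bar 14 mm wide and high, 52 mm long; this point 85 mm from the post axis, height 107 mm when not lifted, 45 mm clear above the deck. -x points along the handle away from the post. Pushed sideways with closed fingers, climbing takes 2 to 8 N; it rises as it climbs, so let the hand rise with it or it binds. At the stop the force shoots up.
- latch: The whole latch in one piece: hub, handle along its -x, and nose arm along its -y with an 8 mm steel ball 52 mm from the axis. Origin on the post axis, at height 106 mm when not lifted.
- board_center (a point): Centre of the green circuit board, 84 x 112 x 3 mm, lying in the nest; it stays there.
- nest_center (a point): Centre of the nest on the spring-loaded white carrier plate, level with the middle of a board in it.
- meter: Bystander: black hand meter 150 x 76 x 37 mm, left of the fixture.
- eraser: Bystander: board eraser 115 x 55 x 34 mm, black and white, front left of the fixture.
- pump: Bystander: yellow and black desoldering pump, 205 mm long, 22 mm thick, right of the fixture.
- cutters: Bystander: side cutters 150 mm long, 14 mm high, front right of the fixture.
- stripper: Bystander: blue wire stripper 190 mm long, 17 mm high, on the left.
- tray: Bystander: grey parts tray 100 x 140 x 28 mm, on the right.
- driver: Bystander: screwdriver lying on the right.

How it is judged:
On the way, in this order (a step that is already met when the one before it is completed fails the run):
1. the lid is down on the board (value of joint lid below 0.06 rad), for 0.2 s.
2. the nose is up on the hump of the strike (value of joint latch_lift above 0.005 m and value of joint latch_turn above 0.9 rad).
3. the nose has dropped into the notch and the lid is fully down (value of joint lid below 0.01 rad and value of joint latch_turn above 1.18 rad and value of joint latch_lift between 0.0008 and 0.0045 m), for 0.2 s.
At the end, for the whole second after the job is handed in: The lid is fully down (within 0.01 rad), the handle rests in the notch (turned beyond 1.18 rad, lift 0.8 to 4.5 mm, not moving) and the board lies in its nest (within 5 mm) (all of step 3 and velocity of joint latch_turn between -0.05 and 0.05 rad/s and horizontal distance between board_center and nest_center below 0.005 m); the robot touches nothing.
It fails at once if the handle was pushed with more than 18 N (contact force between the fingers and latch above 18 N).
It fails at once if the lid was slammed (closing faster than 2 rad/s) (velocity of joint lid below -2 rad/s).
It fails at once if another thing on the bench was moved by more than 3 cm (distance of any of meter, eraser, pump, cutters, stripper, tray, driver from where it was at the start of the episode above 0.03 m).
It also fails if it takes over 64 s, if anything falls off the work surface, if the arm or the gripper's body presses on something with over 40 N, if the wrist force passes 120 N, or if a joint passes its speed limit or range.

## Working session

There is one attempt and no reset: what is moved stays moved. The work goes in short steps, Python scripts to look and compute and a tool call to move; the robot and the scene stay as the last step left them, time stands still between calls to the robot, and variables do not carry over. Pictures are saved under pics/ and viewed, and the job is handed in when it is done.

Besides the shell and the picture viewer there is one more tool, called after "Request:" in YAML: its name, and indented under it one key for each argument. send_rows: Moves the arm, as the interface text tells. Shift numbers are shares of 0.4 m and turn numbers shares of 4 degrees, none past 1 either way. Its arguments: {"type":"object","properties":{"motion":{"type":"array"},"gripper":{"type":"number"},"force":{"type":"number"}},"required":["motion"]}

```bash
mkdir -p pics; cat > h.py <<'E'
import numpy as np, cv2
from rig import r, get_image, workorder, boxes_of, cut_out, spot_point
def ray(im,px):
    d=np.array([(px[0]-im['cx'])/im['fx'],(px[1]-im['cy'])/im['fy'],1.0])
    P=np.array(im['pose']); return P[:3,3],P[:3,:3]@d
def at_z(im,px,z):
    o,d=ray(im,px); return o+d*(z-o[2])/d[2]
def proj(im,p):
    P=np.array(im['pose']); c=P[:3,:3].T@(np.array(p)-P[:3,3]); return [im['fx']*c[0]/c[2]+im['cx'],im['fy']*c[1]/c[2]+im['cy']]
E
python3 - <<'E'
from h import *
print(r.read_state())
for c in ['scene','top']:
    im=get_image(c); cv2.imwrite(f'pics/{c}0.png',im['frame']); print(c,im['fx'],np.round(im['pose'],3).tolist())
    for n in ['lid_hinge','lid_edge','latch_post','handle_grip','fixture','latch','board_center','nest_center']:
        for s in spot_point(c,n)[:2]: print(n,np.round(s['position'],1),round(s['confidence'],2))
E
```

```text
{'t': 0.0, 'joints': array([-9.38862826e-01,  3.59358389e-01,  1.11037328e-02, -3.36631660e-04,
       -1.22406886e+00, -2.88086755e-01]), 'dq': array([ 0.00046446, -0.00085022, -0.00160698,  0.00126275,  0.00025157,
        0.00133708]), 'tau': array([-5.74120695e-04, -5.83327460e+01,  2.93417537e+01,  6.93635345e+00,
       -5.97882463e-03, -3.28583872e-05]), 'eef_pos': array([ 0.22738144, -0.63510156,  0.24740404]), 'orientation': array([ 3.14003848e+00, -1.30524365e-04, -2.79786044e+00]), 'ft_force': array([-0.33639469,  0.8175182 , -0.07171651]), 'wrist_torque': array([ 0.02442628, -0.01035554,  0.00428625]), 'opening': 0.9982968639650011}
scene 464.2184685098106 [[-0.368, 0.546, -0.752, 1.728], [0.929, 0.198, -0.311, 0.479], [-0.021, -0.814, -0.581, 0.979], [0.0, 0.0, 0.0, 1.0]]
lid_hinge [339.6 189.5] 0.66
lid_hinge [333.4 230.4] 0.64
lid_edge [335.  190.8] 0.78
lid_edge [335.  231.7] 0.68
latch_post [340.4 188.8] 0.86
latch_post [286.2 214.2] 0.44
handle_grip [337.8 177.6] 0.52
fixture [333.6 243.4] 0.91
board_center [456.1 266.7] 0.59
top 392.82219407411185 [[0.022, -0.987, 0.157, 0.43], [-1.0, -0.024, -0.01, 0.005], [0.014, -0.157, -0.988, 1.114], [0.0, 0.0, 0.0, 1.0]]
lid_hinge [287.6 156.9] 0.68
lid_edge [297.5 175.7] 0.59
latch_post [308.9 228. ] 0.82
latch_post [300.5 176. ] 0.25
handle_grip [321.  260.4] 0.73
fixture [296.1 185.1] 0.65
latch [310.  227.9] 0.53
board_center [295.3 179. ] 0.65
nest_center [445.  270.6] 0.66
```

View pics/scene0.png

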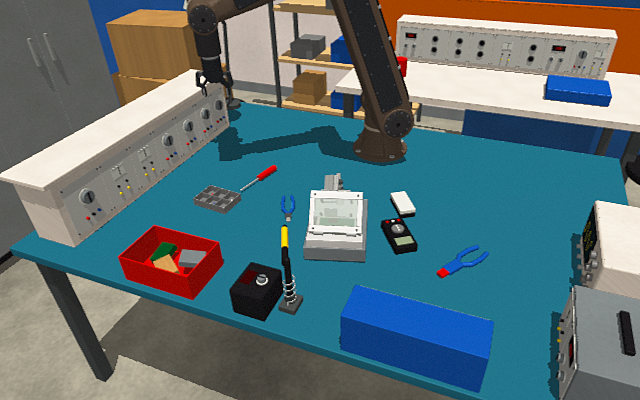

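View pics/top0.png

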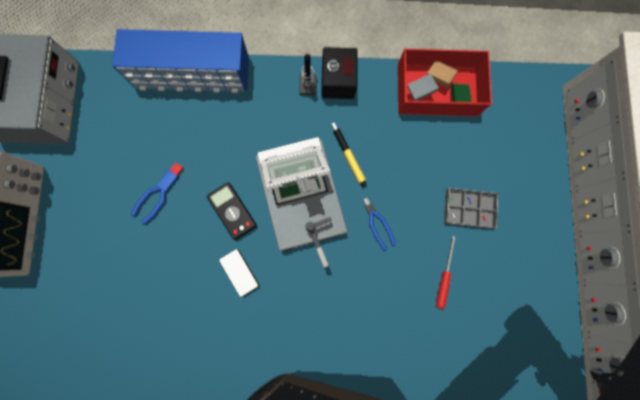

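```bash
python3 - <<'E'
from h import *
im=get_image('top')
c=im['frame'][120:285,230:380]; cv2.imwrite('pics/topc.png',cv2.resize(c,None,fx=4,fy=3.6,interpolation=cv2.INTER_CUBIC))
im2=get_image('scene')
c=im2['frame'][165:270,290:380]; cv2.imwrite('pics/scc.png',cv2.resize(c,None,fx=5,fy=5,interpolation=cv2.INTER_CUBIC))
for n,px,z in [('hinge',[287.6,156.9],.09),('post',[308.9,228],.106),('grip',[321,260.4],.107),('fix',[296.1,185.1],0)]:
    print(n,at_z(im,px,z).round(4))
for cam in ['top','scene']:
  for m in cut_out(cam,'fixture')[:1]:
    P=m['pixels'].astype(np.uint8); print(cam,P.sum(),m['confidence'])
    cv2.imwrite(f'pics/m{cam}.png',P*255)
E
```

```text
hinge [0.705 0.074 0.09 ]
post [0.5143 0.012  0.106 ]
grip [ 0.4329 -0.0207  0.107 ]
fix [0.6461 0.0528 0.    ]
top 6864 0.85
scene 4508 0.67
```

View pics/topc.png

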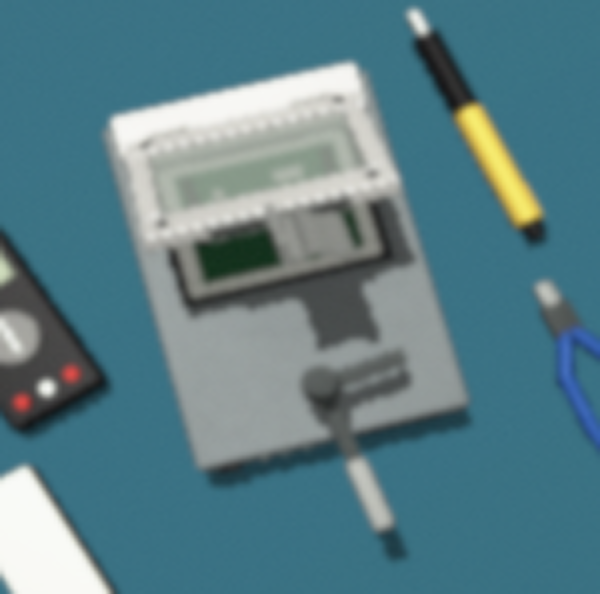

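View pics/scc.png

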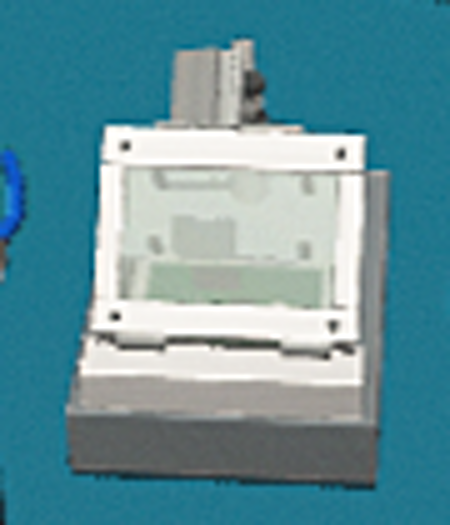

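```bash
cat >> h.py <<'E'
from scipy.optimize import least_squares
def fx2w(q,p):
    c,s=np.cos(q[2]),np.sin(q[2]); return np.array([q[0]+c*p[0]-s*p[1],q[1]+s*p[0]+c*p[1],p[2]])
def lidp(a,u,v,w): # u forward dist from hinge, v y, w above axis (normal)
    return np.array([.07-u*np.cos(a)-(-w*-np.sin(a))*-1 if 0 else .07-u*np.cos(a)+w*np.sin(a), v, .09+u*np.sin(a)+w*np.cos(a)])
E
python3 - <<'E'
from h import *
im=get_image('top')
obs=[((-.17,.095,.055),(280.75,250.6)),((-.17,-.095,.055),(347,231.9)),((-.135,0,.149),None)]
def res(q):
    e=[]
    for p,o in obs[:2]: e+=list(np.array(proj(im,fx2w(q,p)))-o)
    e+=list(np.array(proj(im,fx2w(q,(-.135,0,.106))))-(308.9,228))
    return e
s=least_squares(res,[.64,.05,.26]);q=s.x;print(q,s.fun.round(1))
for n,p in [('hinge',(.07,0,.09)),('posttop',(-.135,0,.149)),('BR',(.1,-.095,.055)),('BL',(.1,.095,.055))]: print(n,np.round(proj(im,fx2w(q,p)),1))
sc=get_image('scene')
for n,p in [('FR',(-.17,-.095,.055)),('BR',(.1,-.095,.055)),('BL',(.1,.095,.055)),('BR0',(.1,-.095,0)),('BL0',(.1,.095,0)),('post',(-.135,0,.149))]: print('sc',n,np.round(proj(sc,fx2w(q,p)),1))
for a in np.arange(.7,1.15,.1):
    print(round(a,1),[np.round(proj(c,fx2w(q,lidp(a,.13,v,.007))),1).tolist() for c in (im,sc) for v in (.08,-.08)])
E
```

```text
[0.64485251 0.04974561 0.303117  ] [-1.4  0.8  0.4 -0.2  1.  -0.6]
hinge [289.  154.5]
posttop [309.9 225.9]
BR [319.6 138.9]
BL [253.7 156.9]
sc FR [313.  196.3]
sc BR [303.6 246.8]
sc BL [366.3 248.8]
sc BR0 [304.6 260.2]
sc BL0 [365.8 262.4]
sc post [339.1 179.7]
0.7 [[265.4, 190.1], [329.0, 172.4], [362.8, 191.3], [311.1, 190.1]]
0.8 [[264.0, 185.7], [328.1, 167.9], [362.8, 190.6], [310.7, 189.3]]
0.9 [[262.5, 181.0], [327.0, 163.1], [362.8, 190.3], [310.2, 189.0]]
1.0 [[260.9, 176.0], [325.9, 158.1], [362.8, 190.4], [309.7, 189.1]]
1.1 [[259.3, 170.9], [324.6, 152.9], [362.8, 190.9], [309.1, 189.6]]
```

```bash
cat >> h.py <<'E'
from scipy.spatial.transform import Rotation as Ro
def plan(target, yaw, n, start=None, syaw=None):
    st=r.read_state()
    p=np.array(start if start is not None else st['eef_pos']); y=st['orientation'][2] if syaw is None else syaw
    R=Ro.from_euler('xyz',[np.pi,0,y]).as_matrix() if syaw is not None else Ro.from_euler('xyz',st['orientation']).as_matrix()
    dy=(yaw-y+np.pi)%(2*np.pi)-np.pi
    for i in range(n):
        d=R.T@((np.array(target)-p)/(n-i)); print(np.round(d/.4,3).tolist(), round(-np.degrees(dy)/n/4,2))
        p=p+R@d; R=R@Ro.from_rotvec([0,0,-dy/n]).as_matrix()
E
python3 - <<'E'
from h import *
im=get_image('wrist'); cv2.imwrite('pics/w0.png',im['frame'])
st=r.read_state(); R=Ro.from_euler('xyz',st['orientation']).as_matrix()
P=im['pose']; print(im['fx'],(R.T@(P[:3,3]-st['eef_pos'])).round(3),(R.T@P[:3,:3]).round(3))
plan([.50,.03,.36],-1.268,24)
E
```

```text
323.1394448600305 [ 0.073  0.    -0.125] [[-0.001 -0.958 -0.285]
 [ 1.    -0.001  0.001]
 [-0.001 -0.285  0.958]]
[-0.05, 0.056, -0.012] -0.91
[-0.054, 0.052, -0.012] -0.91
[-0.057, 0.049, -0.012] -0.91
[-0.06, 0.045, -0.012] -0.91
[-0.063, 0.041, -0.012] -0.91
[-0.065, 0.037, -0.012] -0.91
[-0.067, 0.033, -0.012] -0.91
[-0.069, 0.029, -0.012] -0.91
[-0.071, 0.024, -0.012] -0.91
[-0.072, 0.02, -0.012] -0.91
[-0.073, 0.015, -0.012] -0.91
[-0.074, 0.01, -0.012] -0.91
[-0.075, 0.005, -0.012] -0.91
[-0.075, 0.001, -0.012] -0.91
[-0.075, -0.004, -0.012] -0.91
[-0.074, -0.009, -0.012] -0.91
[-0.074, -0.014, -0.012] -0.91
[-0.073, -0.018, -0.012] -0.91
[-0.071, -0.023, -0.012] -0.91
[-0.07, -0.027, -0.012] -0.91
[-0.068, -0.032, -0.012] -0.91
[-0.066, -0.036, -0.012] -0.91
[-0.063, -0.04, -0.012] -0.91
[-0.061, -0.044, -0.012] -0.91
```

View pics/w0.png

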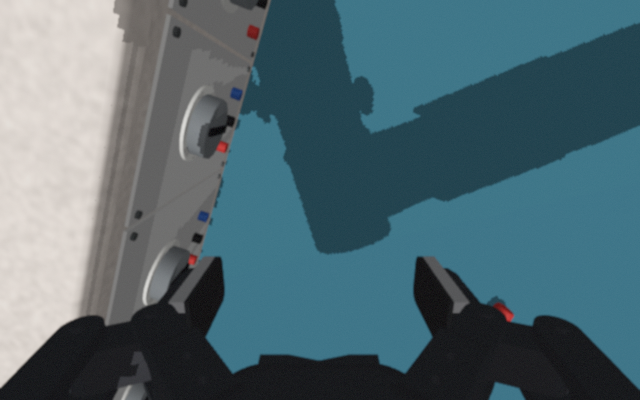

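```bash
python3 - <<'E'
from h import *
plan([.55,.08,.36],-1.268,24)
E
```

```text
[-0.057, 0.059, -0.012] -0.91
[-0.06, 0.055, -0.012] -0.91
[-0.064, 0.051, -0.012] -0.91
[-0.067, 0.047, -0.012] -0.91
[-0.07, 0.043, -0.012] -0.91
[-0.072, 0.038, -0.012] -0.91
[-0.075, 0.033, -0.012] -0.91
[-0.077, 0.029, -0.012] -0.91
[-0.078, 0.024, -0.012] -0.91
[-0.08, 0.019, -0.012] -0.91
[-0.081, 0.014, -0.012] -0.91
[-0.081, 0.008, -0.012] -0.91
[-0.082, 0.003, -0.012] -0.91
[-0.082, -0.002, -0.012] -0.91
[-0.081, -0.007, -0.012] -0.91
[-0.081, -0.012, -0.012] -0.91
[-0.08, -0.018, -0.012] -0.91
[-0.079, -0.023, -0.012] -0.91
[-0.077, -0.028, -0.012] -0.91
[-0.075, -0.032, -0.012] -0.91
[-0.073, -0.037, -0.012] -0.91
[-0.07, -0.042, -0.012] -0.91
[-0.068, -0.046, -0.012] -0.91
[-0.064, -0.05, -0.012] -0.91
```

Request:
send_rows:
  motion:
    - {"delta_pos":[-0.057,0.059,-0.012],"angular":[0,0,-0.91]}
    - {"delta_pos":[-0.06,0.055,-0.012],"angular":[0,0,-0.91]}
    - {"delta_pos":[-0.064,0.051,-0.012],"angular":[0,0,-0.91]}
    - {"delta_pos":[-0.067,0.047,-0.012],"angular":[0,0,-0.91]}
    - {"delta_pos":[-0.07,0.043,-0.012],"angular":[0,0,-0.91]}
    - {"delta_pos":[-0.072,0.038,-0.012],"angular":[0,0,-0.91]}
    - {"delta_pos":[-0.075,0.033,-0.012],"angular":[0,0,-0.91]}
    - {"delta_pos":[-0.077,0.029,-0.012],"angular":[0,0,-0.91]}
  gripper: -1
  force: 60

```text
t: 1.92
eef_pos: [0.3357, -0.3954, 0.2871]
orientation: [-3.141, 0.0, -2.287]
ft_force: [0.3, 0.2, 0.0]
opening: -0.004
```

Request:
send_rows:
  motion:
    - {"delta_pos":[-0.078,0.024,-0.012],"angular":[0,0,-0.91]}
    - {"delta_pos":[-0.08,0.019,-0.012],"angular":[0,0,-0.91]}
    - {"delta_pos":[-0.081,0.014,-0.012],"angular":[0,0,-0.91]}
    - {"delta_pos":[-0.081,0.008,-0.012],"angular":[0,0,-0.91]}
    - {"delta_pos":[-0.082,0.003,-0.012],"angular":[0,0,-0.91]}
    - {"delta_pos":[-0.082,-0.002,-0.012],"angular":[0,0,-0.91]}
    - {"delta_pos":[-0.081,-0.007,-0.012],"angular":[0,0,-0.91]}
    - {"delta_pos":[-0.081,-0.012,-0.012],"angular":[0,0,-0.91]}

```text
t: 2.58
eef_pos: [0.4434, -0.1565, 0.3258]
orientation: [-3.141, 0.0, -1.778]
ft_force: [0.2, 0.1, -0.5]
opening: 0.002
```

Request:
send_rows:
  motion:
    - {"delta_pos":[-0.08,-0.018,-0.012],"angular":[0,0,-0.91]}
    - {"delta_pos":[-0.079,-0.023,-0.012],"angular":[0,0,-0.91]}
    - {"delta_pos":[-0.077,-0.028,-0.012],"angular":[0,0,-0.91]}
    - {"delta_pos":[-0.075,-0.032,-0.012],"angular":[0,0,-0.91]}
    - {"delta_pos":[-0.073,-0.037,-0.012],"angular":[0,0,-0.91]}
    - {"delta_pos":[-0.07,-0.042,-0.012],"angular":[0,0,-0.91]}
    - {"delta_pos":[-0.068,-0.046,-0.012],"angular":[0,0,-0.91]}
    - {"delta_pos":[-0.064,-0.05,-0.012],"angular":[0,0,-0.91]}

```text
t: 3.25
eef_pos: [0.5523, 0.0817, 0.364]
orientation: [-3.141, 0.0, -1.27]
ft_force: [1.0, -0.5, 0.4]
opening: 0.004
```

```bash
python3 - <<'E'
from h import *
im=get_image('wrist'); cv2.imwrite('pics/w1.png',im['frame'])
st=r.read_state(); print(st['t'],st['eef_pos'],st['orientation'],st['joints'],st['ft_force'])
for n in ['lid_hinge','lid_edge','latch_post','handle_grip','fixture','latch','board_center','nest_center']:
        for s in spot_point('wrist',n)[:2]: print(n,np.round(s['position'],1),round(s['confidence'],2))
q=[0.64485251,0.04974561,0.303117]
for n,p in [('hinge',(.07,0,.09)),('posttop',(-.135,0,.149)),('FR',(-.17,-.095,.055)),('FL',(-.17,.095,.055)),('BR',(.1,-.095,.055)),('BL',(.1,.095,.055)),('e',lidp(.78,.13,.08,.007)),('e',lidp(.78,.13,-.08,.007))]: print(n,np.round(proj(im,fx2w(q,p)),1))
E
```

```text
3.3 [0.55483435 0.08559431 0.36391489] [-3.13997131e+00  2.08065021e-04 -1.26331025e+00] [ 5.01805936e-01  1.16145747e-01 -4.88671999e-02  1.10461181e-04
 -1.40415238e+00 -1.94338257e-01] [3.79676935 2.82677256 1.99571298]
lid_hinge [192.5 117.6] 0.63
lid_edge [246.6 123.2] 0.72
latch_post [364.  116.3] 0.92
handle_grip [439.9 109.4] 0.96
fixture [193.3 118.5] 0.47
latch [362.8 119.1] 0.75
hinge [194.  117.3]
posttop [373.5 119. ]
FR [393.3  34.9]
FL [384.5 186.8]
BR [171.1  35.5]
BL [189.4 187.3]
e [256.1 205. ]
e [245.1  22.9]
```

View pics/w1.png

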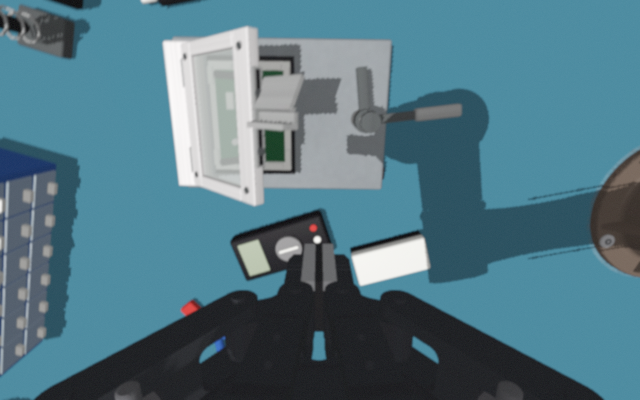

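```bash
python3 - <<'E'
from h import *
c=cv2.imread('pics/w1.png')[15:215,150:480]; cv2.imwrite('pics/w1c.png',cv2.resize(c,(792,480),interpolation=cv2.INTER_CUBIC))
E
```

```text
(no output)
```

View pics/w1c.png

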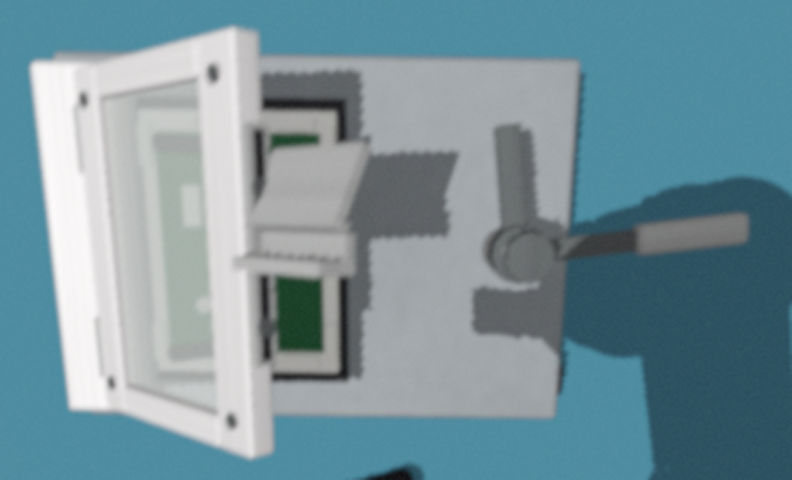

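```bash
python3 - <<'E'
from h import *
im=get_image('wrist'); cv2.imwrite('pics/w2.png',im['frame'])
st=r.read_state(); print(st['t'],st['eef_pos'],st['orientation'],st['ft_force'])
R=Ro.from_euler('xyz',st['orientation']).as_matrix()
P=im['pose']; print(im['fx'],(R.T@(P[:3,3]-st['eef_pos'])).round(3))
np.save('w2.npy',P)
q=[0.64485251,0.04974561,0.303117]
for n,p in [('FR',(-.17,-.095,.055)),('FL',(-.17,.095,.055)),('posttop',(-.135,0,.149))]: print(n,np.round(proj(im,fx2w(q,p)),1))
c=im['frame'][15:215,150:480]; cv2.imwrite('pics/w2c.png',cv2.resize(c,(792,480),interpolation=cv2.INTER_CUBIC))
for n in ['lid_hinge','lid_edge','latch_post','handle_grip','fixture','latch']:
        for s in spot_point('wrist',n)[:1]: print(n,np.round(s['position'],1),round(s['confidence'],2))
E
```

```text
3.75 [0.55165546 0.07920595 0.36376729] [-3.14117007e+00  1.09972417e-04 -1.27430912e+00] [-0.27042698  0.22881715 -0.59642832]
323.1394448600305 [ 0.072 -0.    -0.125]
FR [391.5  36.6]
FL [383.5 188.1]
posttop [371.8 121. ]
lid_hinge [192.4 114.3] 0.8
lid_edge [246. 125.] 0.89
latch_post [361.4 120.8] 0.63
handle_grip [436.8 110.9] 0.62
fixture [438.8 113.6] 0.57
latch [362.9 119.2] 0.73
```

View pics/w2c.png

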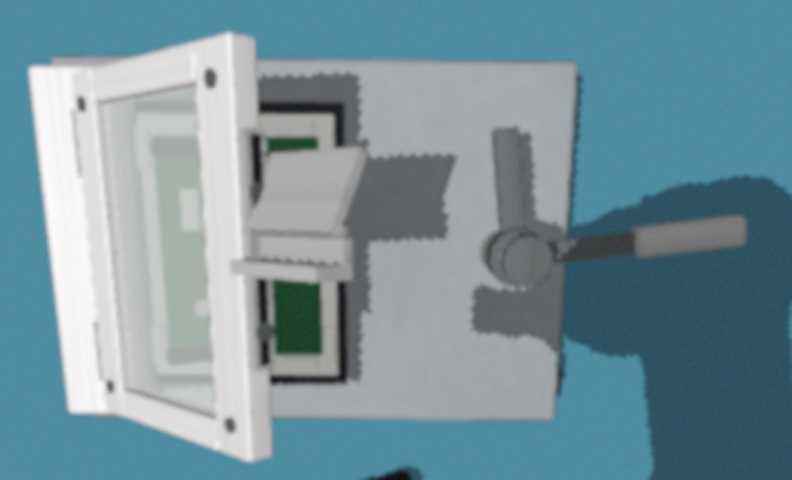

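```bash
python3 - <<'E'
from h import *
im=get_image('wrist'); T=get_image('top')
obs=lambda a,th,lf=0:[(im,(-.17,-.095,.055),(390.4,41.7)),(im,(-.17,.095,.055),(380.8,189.6)),(im,(-.135,0,.149),(370,123.3)),
 (im,lidp(a,.13,-.08,.007),(245.8,29.2)),(im,lidp(a,.13,.08,.007),(253.3,206.7)),(im,lidp(a,.13,0,.007),(246,125)),(im,(.07,0,.09),(192.4,114.3)),
 (im,(-.135,0,.106),(361.4,120.8)),(im,(-.135-.085*np.cos(th),-.085*np.sin(th),.107),(436.8,110.9)),
 (T,(-.17,.095,.055),(280.75,250.6)),(T,(-.17,-.095,.055),(347,231.9)),(T,(-.135,0,.106),(308.9,228)),(T,(-.135-.085*np.cos(th),-.085*np.sin(th),.107),(321,260.4)),(T,(.07,0,.09),(287.6,156.9))]
def res(x): return np.concatenate([np.array(proj(c,fx2w(x[:3],p)))-o for c,p,o in obs(x[3],x[4])])
s=least_squares(res,[.64,.05,.3,.8,.1],loss='soft_l1');print(s.x.round(4));print(s.fun.reshape(-1,2).round(1).tolist())
E
```

```text
[0.647  0.0513 0.2869 0.7611 0.1423]
[[0.5, -2.3], [-0.0, 0.7], [-0.4, 0.2], [-1.3, -1.9], [0.2, 0.9], [3.4, -0.6], [-1.6, 4.7], [2.6, 0.6], [1.7, 0.4], [-3.1, -0.3], [-1.0, -0.2], [-0.4, -1.3], [0.7, -2.9], [1.2, -3.3]]
```

```bash
cat >> h.py <<'E'
Q=np.array([.647,.0513,.2869])
def lidtcp(a,extra=0):
    u=.120+(.76-a)/.76*.006; p=lidp(a,u,.04,.007); return fx2w(Q,(p[0]+.012,p[1],p[2]+.017+extra))
def path(pts,yaw=None):
    st=r.read_state(); p=np.array(st['eef_pos']); R=Ro.from_euler('xyz',st['orientation']).as_matrix()
    for t in pts:
        d=R.T@(np.array(t)-p); print(np.round(d/.4,3).tolist(),end=' '); p=np.array(t)
    print()
E
python3 - <<'E'
from h import *
st=r.read_state(); s=st['eef_pos']; e=lidtcp(.80,.01); print(s,e)
path([s+(e-s)*(i+1)/8 for i in range(8)])
E
```

```text
[0.55193722 0.07996995 0.36353282] [0.63916884 0.09069414 0.20773314]
[0.005, -0.027, 0.049] [0.005, -0.027, 0.049] [0.005, -0.027, 0.049] [0.005, -0.027, 0.049] [0.005, -0.027, 0.049] [0.005, -0.027, 0.049] [0.005, -0.027, 0.049] [0.005, -0.027, 0.049]
```

Request:
send_rows:
  motion:
    - {"delta_pos":[0.006,-0.035,0.05],"angular":[0,0,0]}
    - {"delta_pos":[0.006,-0.035,0.06],"angular":[0,0,0]}
    - {"delta_pos":[0.006,-0.035,0.06],"angular":[0,0,0]}
    - {"delta_pos":[0.006,-0.035,0.06],"angular":[0,0,0]}
    - {"delta_pos":[0.006,-0.031,0.05],"angular":[0,0,0]}
    - {"delta_pos":[0.005,-0.025,0.045],"angular":[0,0,0]}
    - {"delta_pos":[0.003,-0.015,0.03],"angular":[0,0,0]}
    - {"delta_pos":[0.001,-0.006,0.015],"angular":[0,0,0]}

```text
t: 4.82
eef_pos: [0.6394, 0.0904, 0.2131]
orientation: [3.138, -0.0, -1.273]
ft_force: [-1.4, 0.0, -0.6]
opening: -0.001
```

```bash
python3 - <<'E'
from h import *
im=get_image('wrist'); cv2.imwrite('pics/w3.png',im['frame'])
st=r.read_state(); print(st['t'],st['eef_pos'],st['orientation'],st['ft_force'], lidtcp(.76))
path([lidtcp(a) for a in np.linspace(.73,.10,16)])
E
```

```text
4.8667 [0.63928316 0.09044393 0.21292995] [ 3.13827804e+00 -1.68446369e-04 -1.27340579e+00] [-0.55536257  0.28074245 -0.31499239] [0.63552937 0.08962035 0.19474443]
[-0.001, 0.016, 0.051] [-0.0, 0.009, 0.009] [-0.0, 0.009, 0.009] [-0.0, 0.009, 0.009] [-0.0, 0.008, 0.01] [-0.0, 0.008, 0.01] [-0.0, 0.007, 0.011] [-0.0, 0.007, 0.011] [-0.0, 0.007, 0.011] [-0.0, 0.006, 0.011] [-0.0, 0.006, 0.012] [-0.0, 0.005, 0.012] [-0.0, 0.005, 0.012] [-0.0, 0.004, 0.012] [-0.0, 0.004, 0.013] [-0.0, 0.003, 0.013]
```

View pics/w3.png

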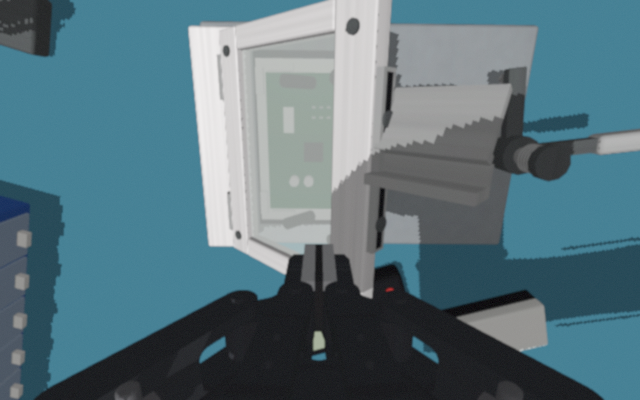

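Request:
send_rows:
  motion:
    - {"delta_pos":[0,0.014,0.02],"angular":[0,0,0]}
    - {"delta_pos":[0,0.014,0.018],"angular":[0,0,0]}
    - {"delta_pos":[0,0.005,0.013],"angular":[0,0,0]}
    - {"delta_pos":[0,0.008,0.01],"angular":[0,0,0]}
    - {"delta_pos":[0,0.008,0.01],"angular":[0,0,0]}
    - {"delta_pos":[0,0.008,0.01],"angular":[0,0,0]}
    - {"delta_pos":[0,0.008,0.01],"angular":[0,0,0]}
    - {"delta_pos":[0,0.008,0.01],"angular":[0,0,0]}

```text
t: 5.53
eef_pos: [0.6114, 0.082, 0.175]
orientation: [-3.141, 0.0, -1.273]
ft_force: [1.1, 0.1, 0.2]
opening: -0.004
```

```bash
python3 - <<'E'
from h import *
im=get_image('wrist'); cv2.imwrite('pics/w4.png',im['frame'])
st=r.read_state(); print(st['t'],st['eef_pos'],st['orientation'],st['ft_force'])
for a in np.linspace(.8,0,9): print(round(a,2),lidtcp(a).round(4))
E
```

```text
5.5833 [0.61037729 0.0817309  0.17398962] [ 3.14043267e+00  3.24980214e-04 -1.27334591e+00] [-1.03435407  0.23588535 -2.18246104]
0.8 [0.6392 0.0907 0.1977]
0.7 [0.6303 0.0881 0.19  ]
0.6 [0.6221 0.0857 0.1812]
0.5 [0.6148 0.0835 0.1717]
0.4 [0.6084 0.0816 0.1613]
0.3 [0.603  0.08   0.1502]
0.2 [0.5987 0.0788 0.1386]
0.1 [0.5955 0.0778 0.1265]
0.0 [0.5935 0.0772 0.114 ]
```

View pics/w4.png

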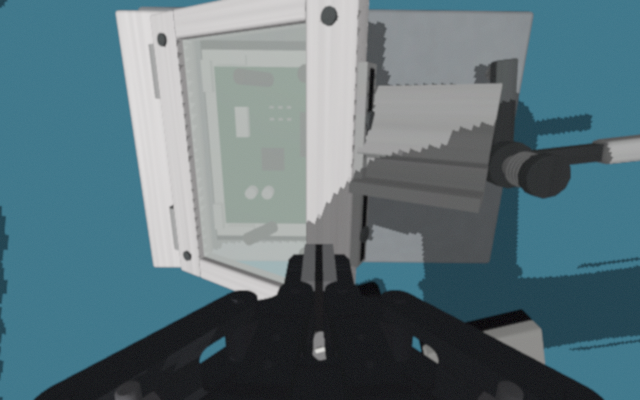

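Request:
send_rows:
  motion:
    - {"delta_pos":[0,0.005,0.01],"angular":[0,0,0]}
    - {"delta_pos":[0,0.005,0.01],"angular":[0,0,0]}
    - {"delta_pos":[0,0.005,0.011],"angular":[0,0,0]}
    - {"delta_pos":[0,0.005,0.011],"angular":[0,0,0]}
    - {"delta_pos":[0,0.004,0.011],"angular":[0,0,0]}
    - {"delta_pos":[0,0.004,0.011],"angular":[0,0,0]}
    - {"delta_pos":[0,0.003,0.011],"angular":[0,0,0]}
    - {"delta_pos":[0,0.003,0.011],"angular":[0,0,0]}

```text
t: 6.25
eef_pos: [0.5984, 0.078, 0.1402]
orientation: [3.141, 0.0, -1.273]
ft_force: [-0.4, -0.1, 0.0]
opening: -0.001
```

```bash
python3 - <<'E'
from h import *
im=get_image('wrist'); cv2.imwrite('pics/w5.png',im['frame'])
st=r.read_state(); print(st['t'],st['eef_pos'],st['orientation'],st['ft_force'])
E
```

```text
6.3 [0.59774415 0.07778892 0.13921655] [ 3.13999754e+00  1.35815706e-04 -1.27334864e+00] [ 0.33878724 -0.16131859 -1.911617  ]
```

View pics/w5.png

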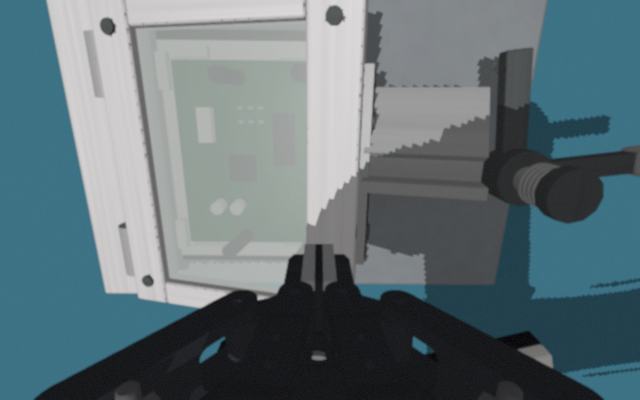

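Request:
send_rows:
  motion:
    - {"delta_pos":[0,0.004,0.011],"angular":[0,0,0]}
    - {"delta_pos":[0,0.003,0.01],"angular":[0,0,0]}
    - {"delta_pos":[0,0.003,0.009],"angular":[0,0,0]}
    - {"delta_pos":[0,0.002,0.008],"angular":[0,0,0]}
    - {"delta_pos":[0,0.002,0.007],"angular":[0,0,0]}
    - {"delta_pos":[0,0,0.005],"angular":[0,0,0]}
    - {"delta_pos":[0,0,0],"angular":[0,0,0]}
    - {"delta_pos":[0,0,0],"angular":[0,0,0]}

```text
t: 6.97
eef_pos: [0.5932, 0.0764, 0.1206]
orientation: [3.141, -0.0, -1.273]
ft_force: [-1.1, 0.5, -0.2]
opening: 0.001
```

```bash
python3 - <<'E'
from h import *
im=get_image('wrist'); cv2.imwrite('pics/w6.png',im['frame'])
st=r.read_state(); print(st['t'],st['eef_pos'],st['orientation'],st['ft_force'])
E
```

```text
7.0167 [0.593318   0.07639551 0.12075834] [-3.14153258e+00 -4.05941307e-05 -1.27303959e+00] [ 0.25996793  0.61127431 -0.14801008]
```

View pics/w6.png

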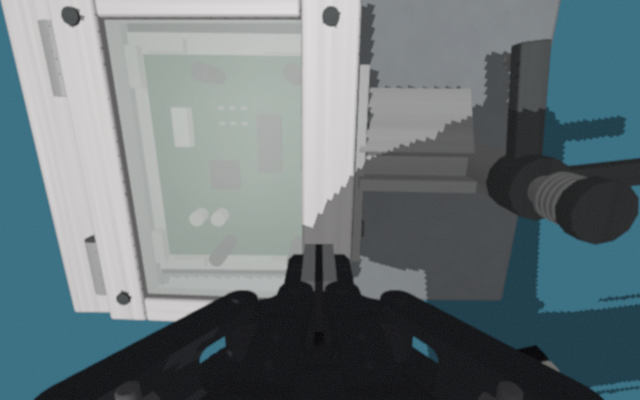

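Request:
send_rows:
  motion:
    - {"delta_pos":[0,0,0.002],"angular":[0,0,0]}
    - {"delta_pos":[0,0,0.002],"angular":[0,0,0]}
    - {"delta_pos":[0,0,0.002],"angular":[0,0,0]}
    - {"delta_pos":[0,0,0.002],"angular":[0,0,0]}
    - {"delta_pos":[0,0,0.001],"angular":[0,0,0]}
    - {"delta_pos":[0,0,0.001],"angular":[0,0,0]}
    - {"delta_pos":[0,0,0],"angular":[0,0,0]}
    - {"delta_pos":[0,0,0],"angular":[0,0,0]}

```text
t: 7.68
eef_pos: [0.5933, 0.0764, 0.117]
orientation: [-3.141, -0.0, -1.273]
ft_force: [-2.0, -0.3, 5.6]
opening: -0.005
```

```bash
cat >s.py <<'E'
from h import *
F=[];
for i in range(3):
    st=r.read_state(); F.append(st['ft_force'])
print(st['t'],st['eef_pos'].round(4),st['orientation'].round(4),np.round(F,1).tolist(), st['wrist_torque'].round(2))
E
python3 s.py
```

```text
7.6833 [0.5933 0.0764 0.117 ] [-3.1413 -0.     -1.273 ] [[-2.0, -0.3, 5.6], [-2.0, -0.3, 5.6], [-2.0, -0.3, 5.6]] [0.   0.74 0.03]
```

Request:
send_rows:
  motion:
    - {"delta_pos":[0,0,0.001],"angular":[0,0,0]}
    - {"delta_pos":[0,0,0.001],"angular":[0,0,0]}
    - {"delta_pos":[0,0,0.001],"angular":[0,0,0]}
    - {"delta_pos":[0,0,0.001],"angular":[0,0,0]}
    - {"delta_pos":[0,0,0.001],"angular":[0,0,0]}
    - {"delta_pos":[0,0,0],"angular":[0,0,0]}
    - {"delta_pos":[0,0,0],"angular":[0,0,0]}
    - {"delta_pos":[0,0,0],"angular":[0,0,0]}

```text
t: 8.35
eef_pos: [0.5932, 0.0764, 0.1154]
orientation: [-3.141, -0.0, -1.273]
ft_force: [-3.1, 0.1, 8.4]
opening: 0.002
```

```bash
python3 s.py
```

```text
8.35 [0.5932 0.0764 0.1154] [-3.1414e+00 -1.0000e-04 -1.2729e+00] [[-3.1, 0.1, 8.4], [-3.1, 0.1, 8.4], [-3.1, 0.1, 8.4]] [ 0.09  1.33 -0.05]
```

Request:
send_rows:
  motion:
    - {"delta_pos":[0,0,0.001],"angular":[0,0,0]}
    - {"delta_pos":[0,0,0.001],"angular":[0,0,0]}
    - {"delta_pos":[0,0,0.001],"angular":[0,0,0]}
    - {"delta_pos":[0,0,0.001],"angular":[0,0,0]}
    - {"delta_pos":[0,0,0],"angular":[0,0,0]}
    - {"delta_pos":[0,0,0],"angular":[0,0,0]}
    - {"delta_pos":[0,0,0],"angular":[0,0,0]}
    - {"delta_pos":[0,0,0],"angular":[0,0,0]}

```text
t: 9.02
eef_pos: [0.5931, 0.0764, 0.1141]
orientation: [-3.141, -0.0, -1.273]
ft_force: [-6.0, 0.2, 11.5]
opening: -0.0
```

```bash
python3 s.py
```

```text
9.0167 [0.5931 0.0764 0.1141] [-3.1413e+00 -1.0000e-04 -1.2727e+00] [[-6.0, 0.2, 11.5], [-6.0, 0.2, 11.5], [-6.0, 0.2, 11.5]] [ 0.15  1.86 -0.01]
```

```bash
cat >> h.py <<'E'
def htcp(th,clear=0,z=.107,rr=.085):
    d=np.array([-np.cos(th),-np.sin(th)]); n=np.array([np.sin(th),-np.cos(th)])
    p=np.array([-.135,0])+rr*d-n*(.018+clear); return fx2w(Q,(p[0],p[1],z))
E
python3 - <<'E'
from h import *
st=r.read_state(); s=st['eef_pos']; up=s+[0,0,.07]; e=htcp(.14,.02,.184); print(e,htcp(.14,.02))
path([s+(up-s)*.5,up]+[up+(e-up)*(i+1)/6 for i in range(6)]) 
E
```

```text
[0.42441253 0.01249296 0.184     ] [0.42441253 0.01249296 0.107     ]
[0.0, -0.0, -0.087] [0.0, -0.0, -0.087] [0.005, 0.075, 0.0] [0.005, 0.075, 0.0] [0.005, 0.075, 0.0] [0.005, 0.075, 0.0] [0.005, 0.075, 0.0] [0.005, 0.075, 0.0]
```

Request:
send_rows:
  motion:
    - {"delta_pos":[0,0,-0.08],"angular":[0,0,0]}
    - {"delta_pos":[0,0,-0.09],"angular":[0,0,0]}
    - {"delta_pos":[0.005,0.07,0],"angular":[0,0,0]}
    - {"delta_pos":[0.005,0.09,0],"angular":[0,0,0]}
    - {"delta_pos":[0.005,0.09,0],"angular":[0,0,0]}
    - {"delta_pos":[0.005,0.09,0],"angular":[0,0,0]}
    - {"delta_pos":[0.005,0.07,0],"angular":[0,0,0]}
    - {"delta_pos":[0.005,0.04,0],"angular":[0,0,0]}

```text
t: 9.68
eef_pos: [0.4216, 0.0109, 0.1807]
orientation: [3.141, 0.001, -1.274]
ft_force: [-0.0, -0.5, -0.5]
opening: -0.005
```

```bash
python3 - <<'E'
from h import *
for c in ['wrist','top']:
    im=get_image(c); cv2.imwrite(f'pics/{c}7.png',im['frame'])
    for n in ['latch_post','handle_grip','lid_edge']:
        for s in spot_point(c,n)[:1]: print(c,n,np.round(s['position'],1),round(s['confidence'],2))
    print([np.round(proj(im,p),1).tolist() for p in (fx2w(Q,(-.135,0,.106)),fx2w(Q,(-.135-.085*np.cos(.14),-.085*np.sin(.14),.107)),fx2w(Q,(-.06,0,.097)))])
E
python3 s.py
```

```text
wrist latch_post [174.4 180.4] 0.93
wrist handle_grip [305.8 163.5] 0.72
wrist lid_edge [ 53.6 177.5] 0.7
[[172.5, 181.0], [305.4, 164.0], [64.3, 176.9]]
top latch_post [309.8 228.6] 0.87
top handle_grip [300.6 185.2] 0.7
top lid_edge [301.6 198.6] 0.74
[[308.5, 226.7], [321.6, 257.5], [301.1, 199.4]]
10.0833 [0.4254 0.0124 0.1809] [ 3.1412e+00 -1.0000e-04 -1.2731e+00] [[-0.2, -0.6, -0.4], [-0.2, -0.6, -0.4], [-0.2, -0.6, -0.4]] [ 0.02  0.   -0.01]
```

View pics/wrist7.png

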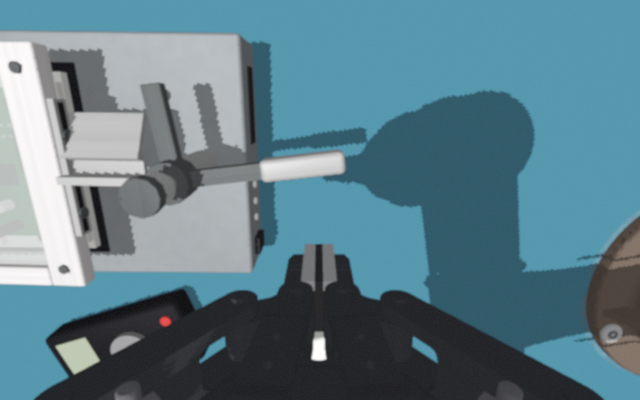

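Request:
send_rows:
  motion:
    - {"delta_pos":[0,0,0.03],"angular":[0,0,-0.23]}
    - {"delta_pos":[0,0,0.03],"angular":[0,0,-0.23]}
    - {"delta_pos":[0,0,0.03],"angular":[0,0,-0.23]}
    - {"delta_pos":[0,0,0.03],"angular":[0,0,-0.23]}
    - {"delta_pos":[0,0,0.025],"angular":[0,0,-0.23]}
    - {"delta_pos":[0,0,0.02],"angular":[0,0,-0.23]}
    - {"delta_pos":[0,0,0.015],"angular":[0,0,-0.23]}
    - {"delta_pos":[0,0,0.005],"angular":[0,0,-0.24]}

```text
t: 10.75
eef_pos: [0.4245, 0.012, 0.1061]
orientation: [3.14, -0.0, -1.143]
ft_force: [-0.5, 0.6, 0.8]
opening: 0.002
```

Request:
send_rows:
  motion:
    - {"delta_pos":[0.01,0,0],"angular":[0,0,0]}
    - {"delta_pos":[0.01,0,0],"angular":[0,0,0]}
    - {"delta_pos":[0.01,0,0],"angular":[0,0,0]}
    - {"delta_pos":[0.005,0,0],"angular":[0,0,0]}
    - {"delta_pos":[0,0,0],"angular":[0,0,0]}
    - {"delta_pos":[0,0,0],"angular":[0,0,0]}
    - {"delta_pos":[0,0,0],"angular":[0,0,0]}
    - {"delta_pos":[0,0,0],"angular":[0,0,0]}

```text
t: 11.42
eef_pos: [0.4304, -0.0006, 0.1072]
orientation: [-3.141, 0.0, -1.144]
ft_force: [0.2, 0.8, 0.0]
opening: -0.001
```

```bash
python3 s.py; python3 - <<'E'
from h import *
im=get_image('wrist'); cv2.imwrite('pics/w8.png',im['frame'])
E
```

```text
11.4167 [ 0.4304 -0.0006  0.1072] [-3.1413e+00  1.0000e-04 -1.1440e+00] [[0.2, 0.8, 0.0], [0.2, 0.8, 0.0], [0.2, 0.8, 0.0]] [ 0.02  0.04 -0.01]
```

View pics/w8.png

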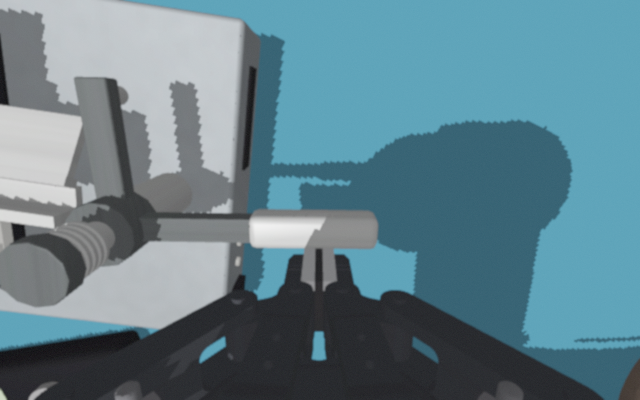

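Request:
send_rows:
  motion:
    - {"delta_pos":[0.012,0,0],"angular":[0,0,0]}
    - {"delta_pos":[0.015,0.0026,0],"angular":[0,0,-1]}
    - {"delta_pos":[0.015,0.0026,0],"angular":[0,0,-1]}
    - {"delta_pos":[0.015,0.0026,0],"angular":[0,0,-1]}
    - {"delta_pos":[0.015,0.0026,0],"angular":[0,0,-1]}
    - {"delta_pos":[0.015,0.0026,0],"angular":[0,0,-1]}
    - {"delta_pos":[0.01,0.0017,0],"angular":[0,0,-0.67]}
    - {"delta_pos":[0,0,0],"angular":[0,0,0]}

```text
t: 12.13
eef_pos: [0.4468, -0.0369, 0.107]
orientation: [3.141, -0.0, -0.746]
ft_force: [0.8, -0.5, 0.7]
opening: -0.001
```

```bash
python3 s.py; cat > th.py <<'E'
from h import *
st=r.read_state()
p=st['eef_pos'][:2]-fx2w(Q,(-.135,0,0))[:2]; c,s=np.cos(Q[2]),np.sin(Q[2]); f=np.array([c*p[0]+s*p[1],-s*p[0]+c*p[1]])
yawth=st['orientation'][2]-Q[2]+np.pi/2
rr=np.hypot(*f); ang=np.arctan2(-f[1],-f[0])+np.arcsin(.018/rr)
n=np.array([np.sin(ang),-np.cos(ang)]); F=st['ft_force'][:2]; Ff=np.array([c*F[0]+s*F[1],-s*F[0]+c*F[1]])
print('th_pos',ang.round(3),'th_yaw',round(yawth,3),'r',np.sqrt(rr**2-.018**2).round(4),'Fn',(Ff@n).round(1),'Fz',st['ft_force'][2].round(1),'z',st['eef_pos'][2].round(4),'t',st['t'])
E
python3 th.py
```

```text
12.1333 [ 0.4468 -0.0369  0.107 ] [ 3.1414 -0.     -0.7463] [[0.8, -0.5, 0.7], [0.8, -0.5, 0.7], [0.8, -0.5, 0.7]] [ 0.01 -0.05  0.01]
th_pos 0.537 th_yaw 0.538 r 0.0847 Fn 1.0 Fz 0.7 z 0.107 t 12.1333
```

Request:
send_rows:
  motion:
    - {"delta_pos":[0.015,0.0026,0],"angular":[0,0,-1]}
    - {"delta_pos":[0.015,0.0026,0],"angular":[0,0,-1]}
    - {"delta_pos":[0.015,0.0026,0],"angular":[0,0,-1]}
    - {"delta_pos":[0.01,0.0017,0],"angular":[0,0,-0.67]}
    - {"delta_pos":[0.005,0.0009,0],"angular":[0,0,-0.33]}
    - {"delta_pos":[0,0,0],"angular":[0,0,0]}
    - {"delta_pos":[0,0,0],"angular":[0,0,0]}
    - {"delta_pos":[0,0,0],"angular":[0,0,0]}

```text
t: 12.8
eef_pos: [0.4631, -0.0538, 0.1071]
orientation: [-3.142, -0.0, -0.47]
ft_force: [0.6, 0.9, 0.6]
opening: -0.001
```

```bash
python3 th.py;  python3 - <<'E'
from h import *
im=get_image('wrist'); cv2.imwrite('pics/w9.png',im['frame'])
E
```

```text
th_pos 0.812 th_yaw 0.814 r 0.0843 Fn 0.1 Fz 0.6 z 0.1071 t 12.8
```

View pics/w9.png

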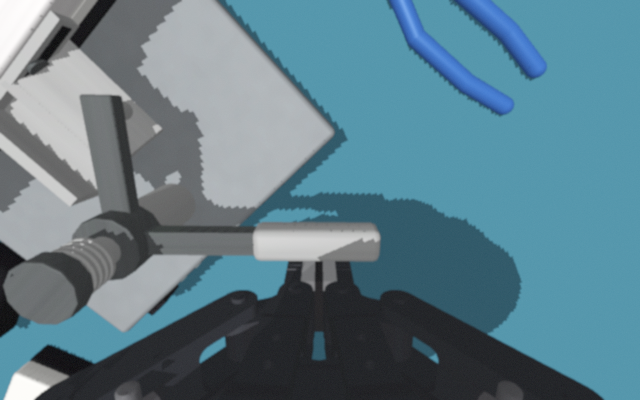

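Request:
send_rows:
  motion:
    - {"delta_pos":[0.0075,0.0014,0],"angular":[0,0,-0.5]}
    - {"delta_pos":[0.0075,0.0014,0],"angular":[0,0,-0.5]}
    - {"delta_pos":[0.0075,0.0014,0],"angular":[0,0,-0.5]}
    - {"delta_pos":[0.0075,0.0014,0],"angular":[0,0,-0.5]}
    - {"delta_pos":[0,0,0],"angular":[0,0,0]}
    - {"delta_pos":[0,0,0],"angular":[0,0,0]}
    - {"delta_pos":[0,0,0],"angular":[0,0,0]}
    - {"delta_pos":[0,0,0],"angular":[0,0,0]}

```text
t: 13.52
eef_pos: [0.473, -0.0607, 0.1071]
orientation: [3.142, 0.0, -0.33]
ft_force: [0.3, 0.5, -0.2]
opening: 0.004
```

```bash
python3 th.py;  python3 - <<'E'
from h import *
im=get_image('wrist'); cv2.imwrite('pics/w10.png',im['frame'])
im=get_image('top'); c=im['frame'][120:285,230:380]; cv2.imwrite('pics/t10.png',cv2.resize(c,None,fx=4,fy=3.6,interpolation=cv2.INTER_CUBIC))
E
```

```text
th_pos 0.952 th_yaw 0.954 r 0.0843 Fn 0.1 Fz -0.2 z 0.1071 t 13.5167
```

View pics/w10.png

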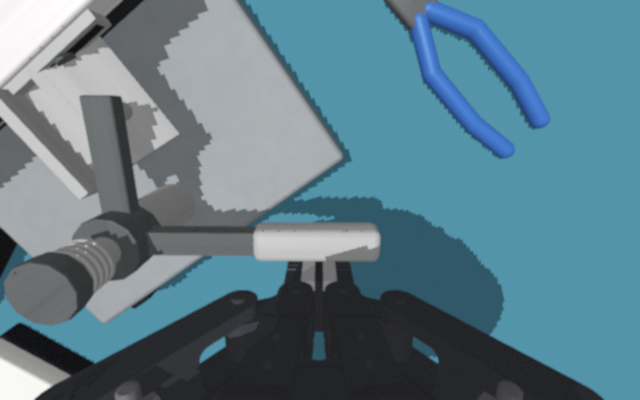

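Request:
send_rows:
  motion:
    - {"delta_pos":[0.0075,0.0014,0],"angular":[0,0,-0.5]}
    - {"delta_pos":[0.0075,0.0014,0],"angular":[0,0,-0.5]}
    - {"delta_pos":[0.0075,0.0014,0],"angular":[0,0,-0.5]}
    - {"delta_pos":[0,0,0],"angular":[0,0,0]}
    - {"delta_pos":[0,0,0],"angular":[0,0,0]}
    - {"delta_pos":[0,0,0],"angular":[0,0,0]}
    - {"delta_pos":[0,0,0],"angular":[0,0,0]}
    - {"delta_pos":[0,0,0],"angular":[0,0,0]}

```text
t: 14.28
eef_pos: [0.4812, -0.065, 0.1071]
orientation: [3.142, 0.0, -0.225]
ft_force: [-2.5, -1.3, 0.0]
opening: 0.003
```

```bash
python3 th.py
```

```text
th_pos 1.059 th_yaw 1.059 r 0.0843 Fn -2.1 Fz 0.0 z 0.1071 t 14.2833
```

Request:
send_rows:
  motion:
    - {"delta_pos":[0.0075,0.0014,-0.001],"angular":[0,0,-0.5]}
    - {"delta_pos":[0.0075,0.0014,-0.001],"angular":[0,0,-0.5]}
    - {"delta_pos":[0,0,0],"angular":[0,0,0]}
    - {"delta_pos":[0,0,0],"angular":[0,0,0]}
    - {"delta_pos":[0,0,0],"angular":[0,0,0]}
    - {"delta_pos":[0,0,0],"angular":[0,0,0]}
    - {"delta_pos":[0,0,0],"angular":[0,0,0]}
    - {"delta_pos":[0,0,0],"angular":[0,0,0]}

```text
t: 14.95
eef_pos: [0.4871, -0.0673, 0.108]
orientation: [-3.142, -0.0, -0.155]
ft_force: [-1.7, -0.9, 0.4]
opening: 0.006
```

```bash
python3 th.py
```

```text
th_pos 1.133 th_yaw 1.129 r 0.0841 Fn -1.6 Fz 0.4 z 0.108 t 14.95
```

Request:
send_rows:
  motion:
    - {"delta_pos":[0.0075,0.0014,-0.0013],"angular":[0,0,-0.5]}
    - {"delta_pos":[0.0075,0.0014,-0.0013],"angular":[0,0,-0.5]}
    - {"delta_pos":[0,0,0],"angular":[0,0,0]}
    - {"delta_pos":[0,0,0],"angular":[0,0,0]}
    - {"delta_pos":[0,0,0],"angular":[0,0,0]}
    - {"delta_pos":[0,0,0],"angular":[0,0,0]}
    - {"delta_pos":[0,0,0],"angular":[0,0,0]}
    - {"delta_pos":[0,0,0],"angular":[0,0,0]}

```text
t: 15.62
eef_pos: [0.4927, -0.0693, 0.1089]
orientation: [3.142, 0.0, -0.085]
ft_force: [-3.8, -1.0, 1.0]
opening: 0.002
```

```bash
python3 th.py; python3 - <<'E'
from h import *
im=get_image('wrist'); cv2.imwrite('pics/w11.png',im['frame'])
E
```

```text
th_pos 1.202 th_yaw 1.199 r 0.0842 Fn -3.7 Fz 1.0 z 0.1089 t 15.6167
```

View pics/w11.png

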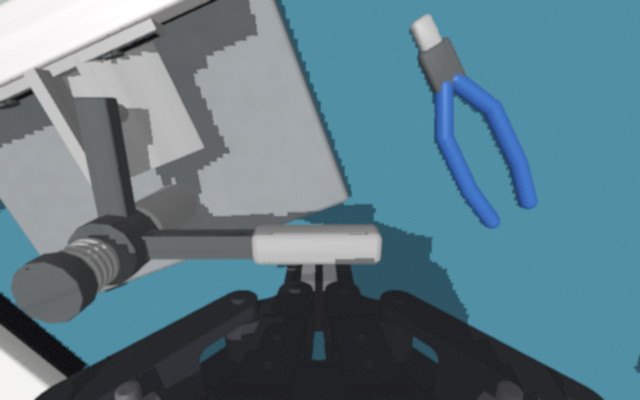

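Request:
send_rows:
  motion:
    - {"delta_pos":[0.0075,0.0014,-0.0025],"angular":[0,0,-0.5]}
    - {"delta_pos":[0.0075,0.0014,-0.0025],"angular":[0,0,-0.5]}
    - {"delta_pos":[0,0,0],"angular":[0,0,0]}
    - {"delta_pos":[0,0,0],"angular":[0,0,0]}
    - {"delta_pos":[0,0,0],"angular":[0,0,0]}
    - {"delta_pos":[0,0,0],"angular":[0,0,0]}
    - {"delta_pos":[0,0,0],"angular":[0,0,0]}
    - {"delta_pos":[0,0,0],"angular":[0,0,0]}

```text
t: 16.33
eef_pos: [0.4989, -0.0707, 0.1111]
orientation: [-3.141, -0.001, -0.015]
ft_force: [0.2, -0.1, 0.2]
opening: 0.0
```

```bash
python3 th.py; python3 - <<'E'
from h import *
im=get_image('wrist'); cv2.imwrite('pics/w12.png',im['frame'])
E
```

```text
th_pos 1.277 th_yaw 1.269 r 0.084 Fn 0.2 Fz 0.2 z 0.1111 t 16.3333
```

View pics/w12.png

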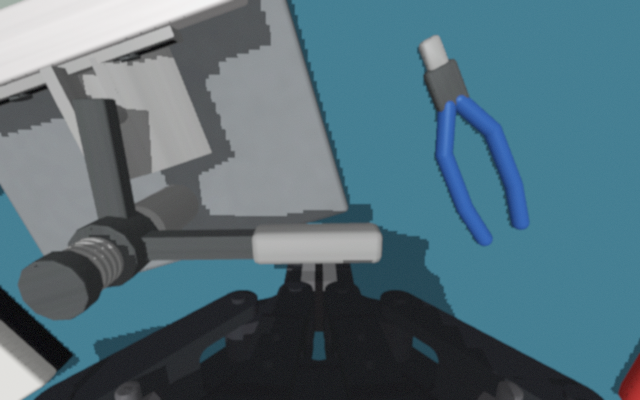

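Request:
send_rows:
  motion:
    - {"delta_pos":[0.0038,0.0007,-0.001],"angular":[0,0,-0.25]}
    - {"delta_pos":[0.0037,0.0007,-0.001],"angular":[0,0,-0.25]}
    - {"delta_pos":[0,0,0],"angular":[0,0,0]}
    - {"delta_pos":[0,0,0],"angular":[0,0,0]}
    - {"delta_pos":[0,0,0],"angular":[0,0,0]}
    - {"delta_pos":[0,0,0],"angular":[0,0,0]}
    - {"delta_pos":[0,0,0],"angular":[0,0,0]}
    - {"delta_pos":[0,0,0],"angular":[0,0,0]}

```text
t: 17.05
eef_pos: [0.5016, -0.0714, 0.1117]
orientation: [3.142, 0.0, 0.02]
ft_force: [-1.7, -0.7, -0.2]
opening: 0.002
```

```bash
python3 th.py; python3 - <<'E'
from h import *
im=get_image('wrist'); cv2.imwrite('pics/w13.png',im['frame'])
a=cv2.imread('pics/w11.png')[60:290,0:400];b=im['frame'][60:290,0:400]
cv2.imwrite('pics/w13c.png',np.hstack([a,b]))
E
python3 th.py
```

```text
th_pos 1.309 th_yaw 1.304 r 0.0841 Fn -1.8 Fz -0.2 z 0.1117 t 17.05
th_pos 1.309 th_yaw 1.304 r 0.0841 Fn -2.0 Fz -1.0 z 0.1117 t 17.1
```

View pics/w13c.png

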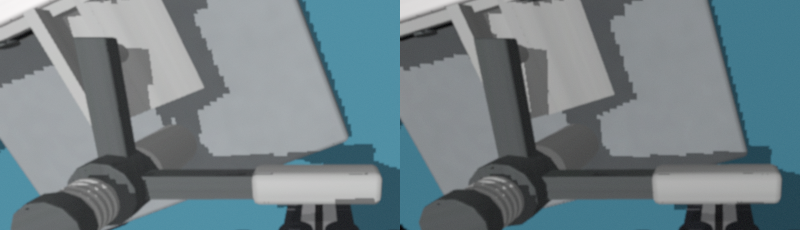

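Request:
send_rows:
  motion:
    - {"delta_pos":[0.0038,0.0007,-0.0012],"angular":[0,0,-0.25]}
    - {"delta_pos":[0.0038,0.0007,-0.0012],"angular":[0,0,-0.25]}
    - {"delta_pos":[0,0,0],"angular":[0,0,0]}
    - {"delta_pos":[0,0,0],"angular":[0,0,0]}
    - {"delta_pos":[0,0,0],"angular":[0,0,0]}
    - {"delta_pos":[0,0,0],"angular":[0,0,0]}
    - {"delta_pos":[0,0,0],"angular":[0,0,0]}
    - {"delta_pos":[0,0,0],"angular":[0,0,0]}

```text
t: 17.77
eef_pos: [0.5048, -0.0718, 0.1127]
orientation: [-3.142, -0.0, 0.055]
ft_force: [0.1, 0.1, 0.9]
opening: 0.002
```

```bash
python3 th.py
```

```text
th_pos 1.346 th_yaw 1.339 r 0.084 Fn 0.1 Fz 0.9 z 0.1127 t 17.7667
```

Request:
send_rows:
  motion:
    - {"delta_pos":[0.0038,0.0007,-0.0012],"angular":[0,0,-0.25]}
    - {"delta_pos":[0.0038,0.0007,-0.0012],"angular":[0,0,-0.25]}
    - {"delta_pos":[0,0,0],"angular":[0,0,0]}
    - {"delta_pos":[0,0,0],"angular":[0,0,0]}
    - {"delta_pos":[0,0,0],"angular":[0,0,0]}
    - {"delta_pos":[0,0,0],"angular":[0,0,0]}
    - {"delta_pos":[0,0,0],"angular":[0,0,0]}
    - {"delta_pos":[0,0,0],"angular":[0,0,0]}

```text
t: 18.43
eef_pos: [0.5078, -0.0722, 0.1137]
orientation: [-3.142, -0.0, 0.09]
ft_force: [0.3, 0.1, 0.1]
opening: -0.002
```

```bash
python3 th.py; python3 - <<'E'
from h import *
im=get_image('wrist'); cv2.imwrite('pics/w14.png',im['frame'])
a=cv2.imread('pics/w13.png')[60:290,0:400];b=im['frame'][60:290,0:400]
cv2.imwrite('pics/w14c.png',np.hstack([a,b]))
E
```

```text
th_pos 1.381 th_yaw 1.374 r 0.0839 Fn 0.3 Fz 0.1 z 0.1137 t 18.4333
```

View pics/w14c.png

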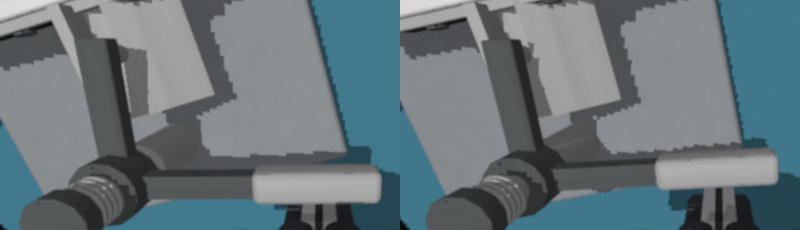

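Request:
send_rows:
  motion:
    - {"delta_pos":[-0.01,0,0],"angular":[0,0,0]}
    - {"delta_pos":[-0.02,0,0],"angular":[0,0,0]}
    - {"delta_pos":[-0.03,0,0],"angular":[0,0,0]}
    - {"delta_pos":[-0.02,0,-0.03],"angular":[0,0,0]}
    - {"delta_pos":[0,0,-0.06],"angular":[0,0,0]}
    - {"delta_pos":[0,0,-0.07],"angular":[0,0,0]}
    - {"delta_pos":[0,0,-0.06],"angular":[0,0,0]}
    - {"delta_pos":[0,0,-0.03],"angular":[0,0,0]}

```text
t: 19.15
eef_pos: [0.4758, -0.0752, 0.2168]
orientation: [-3.142, -0.004, 0.09]
ft_force: [0.9, 0.0, -0.5]
opening: -0.001
```

Request:
send_rows:
  motion:
    - {"delta_pos":[0,0,0],"angular":[0,0,0]}
    - {"delta_pos":[0,0,0],"angular":[0,0,0]}
    - {"delta_pos":[0,0,0],"angular":[0,0,0]}
    - {"delta_pos":[0,0,0],"angular":[0,0,0]}
    - {"delta_pos":[0,0,0],"angular":[0,0,0]}
    - {"delta_pos":[0,0,0],"angular":[0,0,0]}
    - {"delta_pos":[0,0,0],"angular":[0,0,0]}
    - {"delta_pos":[0,0,0],"angular":[0,0,0]}

```text
t: 19.82
eef_pos: [0.4759, -0.0751, 0.2133]
orientation: [3.141, 0.001, 0.09]
ft_force: [0.4, -0.4, 0.8]
opening: 0.005
```

```bash
python3 s.py; python3 - <<'E'
from h import *
for c in ['wrist','top','scene']:
    im=get_image(c); cv2.imwrite(f'pics/{c}15.png',im['frame'])
    for n in ['latch_post','handle_grip','lid_edge','board_center','nest_center']:
        for s in spot_point(c,n)[:1]: print(c,n,np.round(s['position'],1),round(s['confidence'],2))
    for lf,th in ((.002,1.3),(.002,1.4),(.002,1.5),(.008,1.4)): print(th,lf,np.round(proj(im,fx2w(Q,(-.135-.085*np.cos(th),-.085*np.sin(th),.107+lf))),1))
im=get_image('scene');c=im['frame'][165:270,290:380]; cv2.imwrite('pics/sc15c.png',cv2.resize(c,None,fx=5,fy=5,interpolation=cv2.INTER_CUBIC))
E
```

```text
19.8167 [ 0.4759 -0.0751  0.2133] [3.1415e+00 7.0000e-04 8.9600e-02] [[0.4, -0.4, 0.8], [0.4, -0.4, 0.8], [0.4, -0.4, 0.8]] [-0.05  0.01 -0.03]
wrist latch_post [202.7 139. ] 0.94
wrist handle_grip [319.  130.1] 0.8
wrist lid_edge [170.7  24.8] 0.71
wrist nest_center [199.2 138.8] 0.52
1.3 0.002 [320.4 148.4]
1.4 0.002 [320.7 136.2]
1.5 0.002 [319.7 123.7]
1.4 0.008 [320.7 137. ]
top lid_edge [302.8 198.9] 0.69
top board_center [161.4 185.8] 0.72
1.3 0.002 [341.7 226.9]
1.4 0.002 [341.5 223.6]
1.5 0.002 [341.  220.3]
1.4 0.008 [341.7 223.4]
scene latch_post [341.4 186.3] 0.94
scene handle_grip [313.3 185.4] 0.54
scene lid_edge [339.3 205.4] 0.7
1.3 0.002 [316.7 185.7]
1.4 0.002 [315.9 187. ]
1.5 0.002 [315.3 188.4]
1.4 0.008 [315.8 185.5]
```

View pics/wrist15.png

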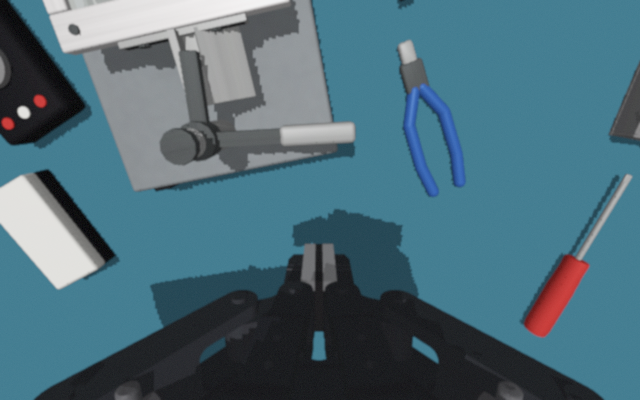

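View pics/sc15c.png

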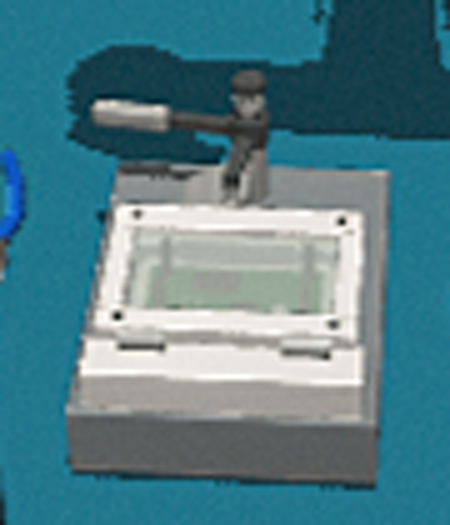

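```bash
python3 - <<'E'
from h import *
a=cv2.imread('pics/wrist15.png'); b=get_image('wrist')['frame']
print(np.abs(a[:220,100:360].astype(int)-b[:220,100:360]).mean())
for s in spot_point('wrist','handle_grip')[:1]: print(s)
cv2.imwrite('pics/w16c.png',cv2.resize(b[0:190,80:370],(780,511),interpolation=cv2.INTER_CUBIC))
E
```

```text
1.7007750582750583
{'position': [321.0, 133.2], 'confidence': 0.83}
```

View pics/w16c.png

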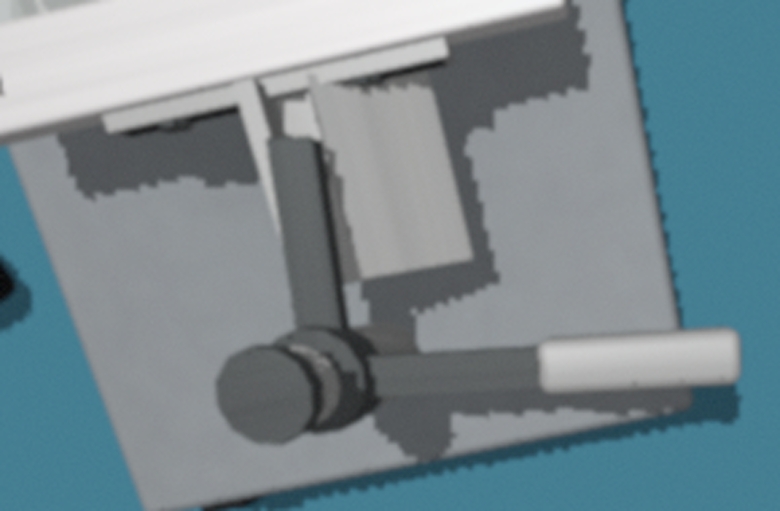

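```bash
python3 -c "
from h import *
print(workorder.close_job())"
```

```text
the job is handed in; nothing more can be done
None
```

I lowered the lid and swung the latch into its notch, then handed the job in after about 20 s of the 64 s allowed. No verdict was reported.

- **Lid:** I pressed the front rail down with the closed fingertips. The TCP ended at z = 0.114 m, the height expected for a fully closed lid. The upward force was about 11.5 N, with about 6 N sideways along the lid.
- **Latch:** I pushed the handle round while raising the hand. The push forces I read stayed under 4 N, against the limit of 18 N. They were read at the end of each move, so a short peak in between would not show. At about 1.35 rad the push force fell to zero and the handle swung ahead of the fingers, so I took that as the drop and backed the hand away.
- **Last checks:** After I let go, the handle stayed at about 1.45 rad. The final pictures show the nose arm between the hump and the stop, and the lid looking flat and closed with the board visible under the window. The hand was about 10 cm clear, and I saw no bench items disturbed in the pictures I viewed.
- **Not confirmed:** I judged latch lift and lid angle only from pictures and from the hand's force and height. The point finder's results for the board and nest were clearly wrong, so I ignored them. The board's 5 mm tolerance was therefore not measured.

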